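# Check a rocker arm's bore with a go / no-go plug gauge

## Robot

A 7-joint arm with a two-finger parallel gripper is mounted at the origin on the work surface. World frame = base frame: x ahead of the robot, y to its left, z up, the work surface at z = 0. Lengths are in m, angles in rad, forces in N, time in s.
With the tool pointing down it reaches from about 0.35 to 0.9 m from the base axis. Payload 8.1 kg.
Tool frame: the origin (TCP) lies at the very end of the fingers, on their centre line; the grasp point (between the pads) lies 19 mm behind it; z points along the fingers, y is the line along which they close (so a half turn about z gives the same grasp; the last joint's range is limited). The gripper opens to 92 mm and grips with 3 to 60 N. Pads are 19 mm wide; open, the fingers measure 130 mm over their backs; the gripper's body (75 mm by 190 mm) begins 47 mm behind the grasp point.
Start: joints at [1.01, 0.434, 0.025, 1.573, -0.012, 1.134, -0.075], TCP at [0.276, -0.561, 0.227] pointing down, gripper open.
Joint ranges: [-2.62, 2.62], [-0.44, 2.09], [-1.27, 1.32], [0.08, 2.57], [-1.32, 4.46], [0.12, 2], [-2.74, 2.74]. Speed limits (rad/s): [2.22, 2.22, 3.01, 3.01, 3.14, 3.14, 3.14].

## Interface

Orientations are given as a rotation vector (axis times angle).
In Python, from cell import readout, cams, job gives the robot as it stands.
- The arm moves only by the tool drive_tool, never from a script. Its argument "commands" is a list of rows, each a list of 3 entries, a list of its own where there are three numbers: the turn, a rotation vector about the tool's x, y, z in rad, then the shift along the tool's x, y, z in cm, then the gripper's target within -1 to 1 (fully open at 1, half-way at 0, shut at -1). A call has 1 to 20 rows; each row is the pose to reach, as a shift and turn from the pose commanded when the call began, along the tool's axes at that moment; what a row does not reach only later rows make up. A row lasts 1/12 s, in which the tool goes at most 41.7 mm and 7.16 degrees, less where a joint would pass 70% of its speed; a pose out of reach is approached as far as the arm can. A call with a gripper value outside its range is refused whole. The fingers move at their own pace and stop on an object; "newtons" is the grip in N (left out, the last holds). Time passes only in rows, so rows that repeat a pose let the fingers close. It gives the time, the measured TCP pose, the force, the opening and the grip force at its end, in the units of the state.
- readout.observe(): the state, without advancing time (a new reading comes with each control period).
- cams.get_image(name): name is "scene" or "top" or "wrist"; returns the picture (480x640x3 uint8, blue, green, red); there is no depth.
- cams.camera_info(name): a dict with "camera_matrix" (3x3 intrinsics, pixels), "R" (3x3) and "t" (3): a world point X has camera coordinates R X + t. Camera axes: x right, y down, z forward; pixel columns grow to the right and rows downward; lengths in m; the calibration is good to about 2 mm. A picture is of the moment at which its call begins: read the wrist's pose just before it. camera_info takes no time and is no camera call; for the wrist camera it gives the pose at the moment of the call.
- job.sign_off(): hands the job in; it is judged then, once.
The state is a dict: "clock": time; "joints": joint angles; "dq": joint speeds; "joint_efforts": joint torques, N m; "position": TCP position; "ee_rot": TCP orientation; "force": force on the tool from outside, world axes, zero at the start; "ft_torque": the same for the moment, N m; "width": opening from 0.0 (shut) to 1.0 (fully open); "gripper_force": force on a finger pad.
Only numpy, scipy, OpenCV 4.12 (cv2) and the standard library are available. Lean on these libraries where they do the work, as an engineer would, in place of code of your own. Each camera call takes 0.05 s, during which the arm holds its last target. There are 200 camera calls.

## Task

Check the bore of the inclined rocker arm with the double-ended plug gauge: first push the long slim go end fully home, until the handle's shoulder meets the arm's face, then take it out, turn the gauge end for end and press the short thick no-go end squarely against the bore's mouth for about a second, to confirm that it does not enter. Finally lay the gauge flat on the rubber mat again and let go. Leave the other things on the bench where they are.

Things in the scene. Friction and masses are not known exactly. Their poses are not given: they have to be found in the camera images.
- gauge_center (a point): Centre of the handle of the loose double-ended plug gauge (0.4 kg). Handle: square aluminium bar, grooved, 75 mm long (along x), 32 x 32 mm across; wider than the bore, so its end is the go end's stop. Go end at +x, no-go end at -x, both coaxial. It lies on a flat of the handle, pointing any way, this point 16 mm above the mat's top; two upright flats can be gripped from above.
- go_tip (a point): Centre of the end face of the gauge's go end: steel cylinder 22 mm in diameter, 40 mm long, with a 3 mm bevel at the tip. 77.5 mm from the handle's centre along the gauge's +x.
- nogo_tip (a point): Centre of the end face of the gauge's no-go end: steel cylinder 29 mm in diameter, 20 mm long. 57.5 mm from the handle's centre along the gauge's -x.
- gauge: The plug gauge itself; its origin is 16 mm under the handle's centre (on the handle's lower flat as it lies at the start), axes as for its centre.
- rocker: Fixed inclined aluminium arm, 64 mm wide, 45 mm thick; near its top a through bore 25 mm in diameter, below it two small dark bolt heads. Origin: centre of the bore's mouth, 140 mm above the bench. z: the bore's axis, out of the mouth, away from the robot and 30 degrees above level. x: down the slope of the face. The arm reaches 32 mm from the origin up the slope and to either side, 118 mm down the slope.
- fixture: Heavy fixed fixture under the arm: dark steel base plate 160 (x) x 140 (y) x 20 mm high, with a post behind the arm; origin on the bench straight below the bore's mouth, x axis level, the way the mouth faces. It stands on the left or the right side of the bench, the mat on the other.
- mat: Fixed flat grey rubber mat, 200 x 200 mm and 4 mm thick; origin at the centre of its underside, on the bench.
- spare_link: Bystander: spare link: plain flat aluminium bar lying flat, 170 x 32 x 12 mm; origin at the centre of its underside, x axis along its length.
- weight: Bystander: steel laboratory weight: 60 mm diameter disc 28 mm high with a thin knobbed stem, 60 mm high in all; origin at the centre of its underside.
- tape_roll: Bystander: roll of blue tape lying flat, 100 mm outside diameter, 76 mm hole, 24 mm high; origin at the centre of its underside.
- screwdriver: Bystander: screwdriver lying flat, roughly 200 mm long and 30 mm thick; x axis along its length, towards the blade.
- jar: Bystander: closed glass jar with a steel lid, 64 mm diameter, 90 mm high, upright; origin at the centre of its underside.
- wood_block: Bystander: plain wooden block, 120 x 60 x 45 mm high; origin at the centre of its underside.
Things that resemble listed ones, but are neither listed nor needed, are in the scene too. What is shaped like the gauge but purple is not meant. What is shaped like the fixture but pink is not meant.

How it is judged:
By the outcome, as a careful person would: the job done as asked, in the order asked, and still so for the second after the job is handed in, with the robot touching nothing.
It also fails if it takes over 72 s, if anything falls off the work surface, if the arm or the gripper's body presses on something with over 40 N, if the wrist force passes 120 N, or if a joint passes its speed limit or range.

## Working session

There is one attempt and no reset: what is moved stays moved. The work goes in short steps, Python scripts to look and compute and a tool call to move; the robot and the scene stay as the last step left them, time stands still between calls to the robot, and variables do not carry over. Pictures are saved under pics/ and viewed, at most 10 in all, crops included, and the job is handed in when it is done.

Besides the shell and the picture viewer there is one more tool, called as name(argument=value, ...) on one line, values as JSON. drive_tool: Moves the arm, as the interface text tells. Its arguments: {"type":"object","properties":{"commands":{"type":"array"},"newtons":{"type":"number"}},"required":["commands"]}

```bash
mkdir -p pics; ls
python3 - <<'E'
from cell import readout,cams,job
import cv2
s=readout.observe();print(s)
for n in("scene","top"):
    cv2.imwrite(f"pics/{n}1.png",cams.get_image(n)); i=cams.camera_info(n);print(n,i)
E
```

```text
pics
{'clock': 0.0, 'joints': array([ 1.01040518,  0.43521108,  0.02496684,  1.57409946, -0.01159509,
        1.13396231, -0.07508922]), 'dq': array([ 5.49230922e-05,  5.88508149e-04, -1.20277336e-03,  1.91370877e-05,
       -1.16061279e-03, -3.32014052e-04,  1.15981676e-03]), 'joint_efforts': array([-1.30290409e-03, -6.67841506e+01,  9.84525606e-01, -3.14464831e+01,
       -6.05390710e-02,  4.27536992e-02,  2.33975970e-04]), 'position': array([ 0.27595963, -0.56021951,  0.22595136]), 'ee_rot': array([-3.05825177e+00, -7.12424620e-01,  7.61051323e-04]), 'force': array([ 0.31688362, -0.90547671,  0.31998268]), 'ft_torque': array([-0.00603899,  0.00722272,  0.04887708]), 'gripper_force': 0.0, 'width': 0.9993619909271925}
scene {'camera_matrix': array([[609.82402582,   0.        , 330.58265532],
       [  0.        , 609.82402582, 238.54366629],
       [  0.        ,   0.        ,   1.        ]]), 'R': array([[ 0.42311785,  0.90598352, -0.01285098],
       [ 0.67343734, -0.32393823, -0.6644894 ],
       [-0.60617937,  0.27250299, -0.74718718]]), 't': array([-0.2236191 , -0.31622298,  2.02118387])}
top {'camera_matrix': array([[580.52904218,   0.        , 319.21152632],
       [  0.        , 580.52904218, 236.78189374],
       [  0.        ,   0.        ,   1.        ]]), 'R': array([[ 7.09500399e-03, -9.99974819e-01,  1.48346854e-04],
       [-9.92905187e-01, -7.06245270e-03, -1.18698826e-01],
       [ 1.18696885e-01,  6.94874282e-04, -9.92930293e-01]]), 't': array([0.00834284, 0.5519473 , 1.32541407])}
```

View pics/scene1.png

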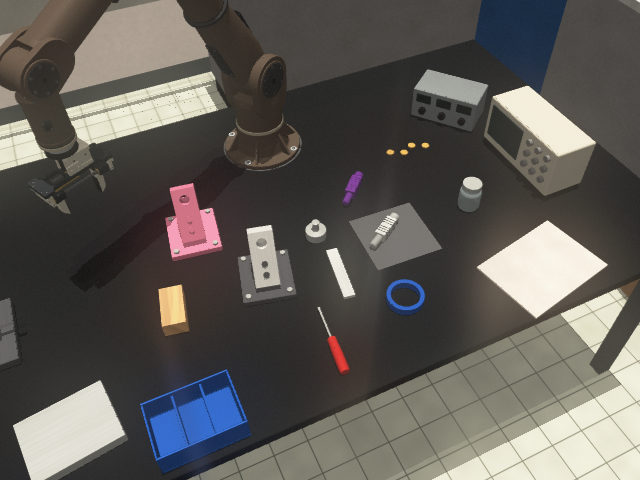

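View pics/top1.png

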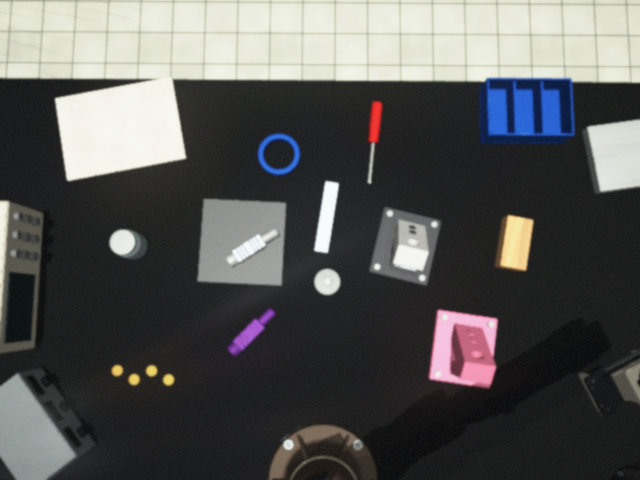

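The scene view shows the real (aluminium) gauge at about (384,231) and the purple lookalike at (353,187). The real fixture, grey, is at (265,265) and the pink one at (190,220). In the top view the gauge is at (251,247), purple at (251,332), the fixture at (406,245) and pink at (465,350). I choose the silver gauge on the mat and the dark-base fixture, and check both in enlarged crops.

Run:
```python
import cv2,numpy as np
s=cv2.imread("pics/scene1.png");t=cv2.imread("pics/top1.png")
f=lambda im,x,y,w,h,k:cv2.resize(im[y:y+h,x:x+w],None,fx=k,fy=k,interpolation=cv2.INTER_CUBIC)
a=f(s,360,205,50,50,6);b=f(t,220,220,70,50,6);c=f(s,235,218,65,50,6);d=f(t,365,205,66,50,6)
def lab(im,x,y,w,h):
    for i in range(0,w,10): cv2.putText(im,str(x+i),(i*6,8),0,.3,(0,255,255),1);cv2.line(im,(i*6,10),(i*6,14),(0,255,255),1)
    for i in range(0,h,10): cv2.putText(im,str(y+i),(0,i*6+4),0,.3,(0,255,0),1)
    return im
lab(a,360,205,50,50);lab(b,220,220,70,50);lab(c,235,218,65,50);lab(d,365,205,66,50)
m=np.zeros((600,800,3),np.uint8)
m[:300,:300]=a;m[:300,305:725]=b;m[300:,:390]=c;m[300:,395:791]=d
cv2.imwrite("pics/m1.png",m)
```

```text
(no output)
```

View pics/m1.png

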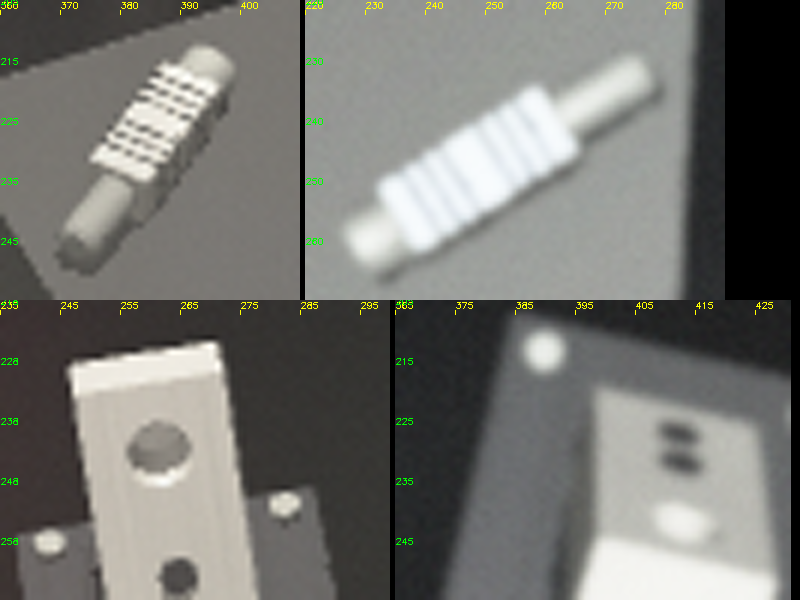

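The close crops confirm it. The gauge's slim go tip is at top (275,230) / scene (372,245) and its thick end at top (229,260). The handle's top-face centre is at top (249,248) / scene (386,225). The bore's mouth is at scene (261.5,242.5) / top (412.8,242). I'll triangulate these.

```bash
cat > h.py <<'E'
import numpy as np,cv2
from scipy.spatial.transform import Rotation as Ro
from cell import readout,cams,job
def P(i): return i["camera_matrix"]@np.c_[i["R"],i["t"]]
def tri(obs):  # [(info,(u,v))]
    A=[]
    for i,(u,v) in obs:
        p=P(i);A+=[u*p[2]-p[0],v*p[2]-p[1]]
    x=np.linalg.svd(np.array(A))[2][-1];x=x[:3]/x[3]
    return x
def plane(i,uv,z):
    d=i["R"].T@np.linalg.inv(i["camera_matrix"])@[*uv,1];c=-i["R"].T@i["t"]
    return c+d*(z-c[2])/d[2]
def proj(i,X):
    q=P(i)@np.r_[X,1];return q[:2]/q[2]
E
python3 - <<'E'
from h import *
np.set_printoptions(precision=4,suppress=True)
S=cams.camera_info("scene");T=cams.camera_info("top");W=cams.camera_info("wrist")
def two(n,a,b):
    X=tri([(S,a),(T,b)]);print(n,X,proj(S,X)-a,proj(T,X)-b);return X
two("handle top",(386.1,225.2),(249,248.2))
c=[(232.2,250.8),(239.2,262),(265.8,245.8),(258.8,234.2)]
q=[plane(T,u,.036)[:2] for u in c];print("corners",q)
print("tips",plane(T,(275.5,230.5),.022),plane(T,(228.5,260),.025))
m=two("bore",(261.5,242.5),(412.8,242))
two("bolt",(264.7,264.2),(412.5,231.5)); two("bolt",(264.7,264.2),(412.2,227))
# base corners top
for n,uv in (("screwUL",(389.5,213.5)),("UR",(434,224)),("LL",(377,267)),("LR",(423,278))): print(n,plane(T,uv,.022))
print("weight",plane(T,(327,281),.03),"jar",plane(T,(125,243),.09),"blk",plane(T,(515,243),.045))
print("mat",[plane(T,u,.004)[:2] for u in((203,199),(287,203),(282,286),(197,281))])
print("link",[plane(T,u,.012)[:2] for u in((326,181),(339,183),(327,252),(314,250))])
print("wristcam",W, readout.observe()["position"])
print(Ro.from_rotvec(readout.observe()["ee_rot"]).as_matrix())
E
```

```text
handle top [0.5244 0.1765 0.0266] [ 0.072  -0.0101] [0.0888 0.0391]
corners [array([0.5172, 0.2145]), array([0.4912, 0.1976]), array([0.5295, 0.1366]), array([0.5566, 0.1534])]
tips [0.5674 0.1156 0.022 ] [0.4965 0.2243 0.025 ]
bore [ 0.5291 -0.1905  0.138 ] [0.3651 0.0066] [0.44   0.1691]
bolt [ 0.5584 -0.1982  0.0877] [0.3337 0.0046] [0.3899 0.1505]
bolt [ 0.5666 -0.1983  0.0967] [1.1306 0.011 ] [1.3224 0.5032]
screwUL [ 0.6099 -0.1539  0.022 ]
UR [ 0.5855 -0.259   0.022 ]
LL [ 0.4828 -0.1237  0.022 ]
LR [ 0.4578 -0.2312  0.022 ]
weight [ 0.4489 -0.0066  0.03  ] jar [0.5279 0.4467 0.09  ] blk [ 0.5391 -0.4413  0.045 ]
mat [array([0.645 , 0.2928]), array([0.6366, 0.0904]), array([0.4374, 0.0995]), array([0.4478, 0.3009])]
link [array([ 0.6895, -0.0031]), array([ 0.6848, -0.0343]), array([ 0.5182, -0.0064]), array([0.5227, 0.0244])]
wristcam {'camera_matrix': array([[389.451 ,   0.    , 319.111 ],
       [  0.    , 389.451 , 240.8769],
       [  0.    ,   0.    ,   1.    ]]), 'R': array([[ 0.4422, -0.8969, -0.0012],
       [-0.8631, -0.4259,  0.2713],
       [-0.2439, -0.1189, -0.9625]]), 't': array([-0.6257, -0.0345,  0.3905])} [ 0.276  -0.5602  0.226 ]
[[ 0.8971  0.4419 -0.0008]
 [ 0.4419 -0.8971  0.0013]
 [-0.0001 -0.0015 -1.    ]]
```

```bash
cat >> h.py <<'E'
np.set_printoptions(precision=4,suppress=True)
def rot(az,tilt=0):  # tool x at azimuth az (deg), z down; tilt: x raised by tilt deg
    a,t=np.radians(az),np.radians(tilt)
    x=np.array([np.cos(a)*np.cos(t),np.sin(a)*np.cos(t),np.sin(t)]);y=np.array([np.sin(a),-np.cos(a),0])
    return np.c_[x,y,np.cross(x,y)]
def rel(p,R):
    s=readout.observe();R0=Ro.from_rotvec(s["ee_rot"]).as_matrix()
    print("turn",Ro.from_matrix(R0.T@R).as_rotvec(),"shift cm",100*R0.T@(np.array(p)-s["position"]))
def st():
    s=readout.observe();R0=Ro.from_rotvec(s["ee_rot"]).as_matrix()
    print("t",s["clock"],"J",s["joints"],"p",s["position"],"F",s["force"],"w",s["width"],"g",s["gripper_force"]);print(R0);return s,R0
E
python3 -c "
from h import *
rel([.49,.176,.26],rot(123))"
```

```text
turn [-0.0012 -0.0012 -1.689 ] shift cm [ 51.7337 -56.5913  -3.3215]
```

drive_tool(commands=[[[0,0,0],[0,0,-5],1],[[0,0,-0.1],[3,-3,-6],1],[[0,0,-1.69],[51.7,-56.6,-4],1],[[0,0,-1.69],[51.7,-56.6,-4],1],[[0,0,-1.69],[51.7,-56.6,-4],1],[[0,0,-1.69],[51.7,-56.6,-4],1],[[0,0,-1.69],[51.7,-56.6,-4],1],[[0,0,-1.69],[51.7,-56.6,-4],1],[[0,0,-1.69],[51.7,-56.6,-4],1],[[0,0,-1.69],[51.7,-56.6,-4],1],[[0,0,-1.69],[51.7,-56.6,-4],1],[[0,0,-1.69],[51.7,-56.6,-4],1],[[0,0,-1.69],[51.7,-56.6,-4],1],[[0,0,-1.69],[51.7,-56.6,-4],1],[[0,0,-1.69],[51.7,-56.6,-4],1],[[0,0,-1.69],[51.7,-56.6,-4],1],[[0,0,-1.69],[51.7,-56.6,-4],1],[[0,0,-1.69],[51.7,-56.6,-4],1],[[0,0,-1.69],[51.7,-56.6,-4],1],[[0,0,-1.69],[51.7,-56.6,-4],1]])

```text
clock: 1.77
position: [0.4898, 0.1809, 0.2665]
ee_rot: [-1.492, -2.763, -0.003]
force: [-0.6, -0.5, 0.1]
width: 1.001
gripper_force: 0.0
```

```bash
python3 -c "
from h import *
st();rel([.524,.176,.26],rot(123))
W=cams.camera_info('wrist')
for X in ([.524,.176,.036],[.53,-.191,.14]): print(proj(W,X))
print(-W['R'].T@W['t'])"
```

```text
t 1.7667 J [ 0.0789  0.3142 -0.6849  1.7214  0.2105  1.1803 -0.0815] p [0.4898 0.1809 0.2665] F [-0.5604 -0.4845  0.072 ] w 1.000622892596117 g 0.0
[[-0.5487  0.836  -0.0002]
 [ 0.836   0.5487  0.0026]
 [ 0.0023  0.0012 -1.    ]]
turn [ 0.0012 -0.0023  0.0049] shift cm [-2.2853  2.5927  0.6488]
[344.2638 227.0865]
[146.0041 558.3691]
[0.4499 0.2403 0.4251]
```

```bash
python3 -c "
from h import *
im=cams.get_image('wrist');cv2.imwrite('pics/w1f.png',im)
c=im[120:320,220:480];cv2.imwrite('pics/w1.png',cv2.resize(c,None,fx=3,fy=3,interpolation=cv2.INTER_CUBIC))"
```

```text
(no output)
```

View pics/w1.png

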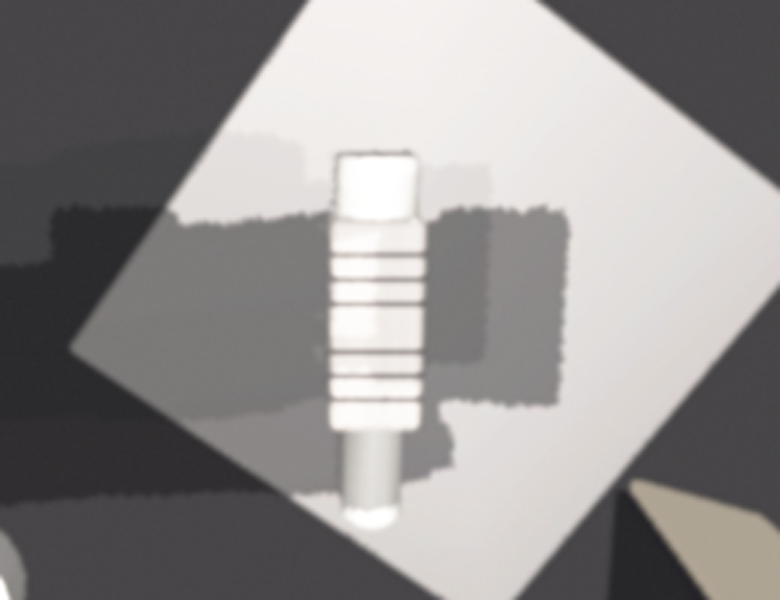

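The wrist crop shows the gauge with its thick no-go end up at image (345,180) and its slim tip down at (343,292). The handle's top-face end midpoints are at (345.8,193.3) and (345,263.3).

```bash
python3 -c "
from h import *
W=cams.camera_info('wrist');T=cams.camera_info('top');S=cams.camera_info('scene')
print(tri([(W,(345.4,228)),(T,(249,248.2))]),tri([(W,(345.4,228)),(S,(386.1,225.2))]),tri([(W,(345.4,228)),(S,(386.1,225.2)),(T,(249,248.2))]))
a=plane(W,(345.8,193.3),.036);b=plane(W,(345,263.3),.036);print(a,b,(a+b)/2,b-a,np.linalg.norm(b-a),np.degrees(np.arctan2(*(b-a)[1::-1])))
cs=[plane(W,(220+u/3,120+v/3),.036) for u,v in((330,220),(425,220),(421,430),(329,430))]
print(np.linalg.norm(cs[0]-cs[1]),np.linalg.norm(cs[3]-cs[2]))
c=(a+b)/2
st();rel([c[0],c[1],.008],rot(123))"
```

```text
[0.5252 0.1768 0.0282] [0.5262 0.176  0.0284] [0.5251 0.1765 0.0274]
[0.5057 0.2084 0.036 ] [0.547  0.1469 0.036 ] [0.5263 0.1777 0.036 ] [ 0.0413 -0.0615 -0.    ] 0.07410674471756372 -56.14636106595697
0.03178034231254023 0.03234486499956265
t 1.8167 J [ 0.0767  0.3159 -0.6865  1.7198  0.2105  1.1799 -0.0823] p [0.4899 0.1832 0.2664] F [0.5742 2.9612 1.61  ] w 0.9997649572212326 g 0.0
[[-0.551   0.8345 -0.0003]
 [ 0.8345  0.551   0.0044]
 [ 0.0038  0.0022 -1.    ]]
turn [ 0.0021 -0.0038  0.0076] shift cm [-2.5681  2.6793 25.8401]
```

drive_tool(commands=[[[0,0,0],[-2.2,2.7,10],1],[[0,0,0],[-2.2,2.7,16],1],[[0,0,0],[-2.2,2.7,16],1],[[0,0,0],[-2.2,2.7,16],1],[[0,0,0],[-2.2,2.7,16],1],[[0,0,0],[-2.2,2.7,16],1],[[0,0,0],[-2.2,2.7,16],1],[[0,0,0],[-2.2,2.7,16],1]])

```text
clock: 2.48
position: [0.5256, 0.1728, 0.1093]
ee_rot: [1.496, 2.76, 0.004]
force: [-0.2, 0.9, -0.2]
width: 1.0
gripper_force: 0.0
```

```bash
python3 -c "
from h import *
st();rel([.5258,.1772,.009],rot(123.4))"
```

```text
t 2.4833 J [ 0.0186  0.5209 -0.6009  1.8512  0.3744  0.88   -0.1848] p [0.5256 0.1728 0.1093] F [-0.2293  0.9187 -0.1606] w 0.9995384663446655 g 0.0
[[-0.5457  0.838   0.0035]
 [ 0.838   0.5457  0.0013]
 [-0.0008  0.0037 -1.    ]]
turn [ 0.0037  0.0008 -0.0058] shift cm [ 0.3668  0.2205 10.0347]
```

drive_tool(commands=[[[0,0,-0.005],[0.35,0.2,3],1],[[0,0,-0.005],[0.35,0.2,6],1],[[0,0,-0.005],[0.35,0.2,8],1],[[0,0,-0.005],[0.35,0.2,9],1],[[0,0,-0.005],[0.35,0.2,9.6],1],[[0,0,-0.005],[0.35,0.2,10],1],[[0,0,-0.005],[0.35,0.2,10],1],[[0,0,-0.005],[0.35,0.2,10],1]])

```text
clock: 3.15
position: [0.5251, 0.1762, 0.008]
ee_rot: [1.49, 2.764, 0.002]
force: [-0.5, 1.2, 0.2]
width: 1.002
gripper_force: 0.0
```

```bash
python3 -c "
from h import *
st();rel([.5258,.1772,.009],rot(123.4))"
```

```text
t 3.15 J [-0.0561  0.6565 -0.5144  1.924   0.4944  0.6863 -0.2895] p [0.5251 0.1762 0.008 ] F [-0.4925  1.1945  0.1611] w 1.0023787404740863 g 0.0
[[-0.5496  0.8354  0.0019]
 [ 0.8354  0.5496  0.0006]
 [-0.0006  0.0019 -1.    ]]
turn [ 0.0019  0.0006 -0.0011] shift cm [ 0.0467  0.1088 -0.1022]
```

drive_tool(commands=[[[0,0,0],[0,0,0],0],[[0,0,0],[0,0,0],-0.3],[[0,0,0],[0,0,0],-1],[[0,0,0],[0,0,0],-1],[[0,0,0],[0,0,0],-1],[[0,0,0],[0,0,0],-1],[[0,0,0],[0,0,0],-1],[[0,0,0],[0,0,0],-1],[[0,0,0],[0,0,0],-1],[[0,0,0],[0,0,0],-1]], newtons=55)

```text
clock: 3.98
position: [0.5245, 0.176, 0.0067]
ee_rot: [1.491, 2.765, 0.001]
force: [-0.0, 0.5, -1.0]
width: 0.343
gripper_force: 55.0
```

```bash
cat >> h.py <<'E'
OFF=.0133
def bn(psi): p=np.radians(psi);return np.array([.866*np.cos(p),.866*np.sin(p),.5])
def ins(M,psi,d,end="go"):  # tool pose with tip at distance d from mouth along bore axis
    R=rot(psi,30) if end=="go" else rot(psi+180,-30)
    c=np.array(M)+bn(psi)*(d+(.0775 if end=="go" else .0575))
    return c+R[:,2]*OFF,R
E
python3 -c "
from h import *
st();
p,R=ins([.53,-.191,.14],-13,.06);print(p)
rel([.56,.10,.28],rot(70));rel(p+[0,0,.04],R)"
```

```text
t 3.9833 J [-0.0565  0.6583 -0.5137  1.9249  0.4949  0.6851 -0.29  ] p [0.5245 0.176  0.0067] F [-0.0076  0.5349 -0.9908] w 0.34290962130409786 g 54.99925374984741
[[-0.5497  0.8354  0.0003]
 [ 0.8354  0.5497  0.0003]
 [ 0.      0.0004 -1.    ]]
[ 0.6525 -0.2193  0.1972]
turn [ 0.0004 -0.0002  0.931 ] shift cm [ -8.301   -1.1987 -27.3275]
turn [-0.6195  0.2477  2.3125] shift cm [-40.058  -11.0232 -23.0564]
```

drive_tool(commands=[[[0,0,0],[0,0,-4],-1],[[0,0,0],[0,0,-8],-1],[[0,0,0],[0,0,-12],-1],[[0,0,0.1],[-1,0,-16],-1],[[0,0,0.93],[-8.3,-1.2,-27],-1],[[0,0,0.93],[-8.3,-1.2,-27],-1],[[0,0,0.93],[-8.3,-1.2,-27],-1],[[0,0,0.93],[-8.3,-1.2,-27],-1],[[0,0,0.93],[-8.3,-1.2,-27],-1],[[0,0,0.93],[-8.3,-1.2,-27],-1],[[0,0,0.93],[-8.3,-1.2,-27],-1],[[0,0,0.93],[-8.3,-1.2,-27],-1],[[0,0,0.93],[-8.3,-1.2,-27],-1]])

```text
clock: 5.07
position: [0.5593, 0.0999, 0.2761]
ee_rot: [-2.569, -1.807, 0.002]
force: [-0.2, 0.2, -5.3]
width: 0.346
gripper_force: 55.0
```

```bash
python3 -c "
from h import *
st();
p,R=ins([.53,-.191,.14],-13,.06);print(p)
rel(p+[0,0,.04],R)"
```

```text
t 5.0667 J [ 0.0552  0.3461 -0.4413  1.6122  0.155   1.2196 -0.7618] p [0.5593 0.0999 0.2761] F [-0.2403  0.1931 -5.2655] w 0.3457740772213534 g 54.998597502708435
[[ 0.3381  0.9411 -0.0014]
 [ 0.9411 -0.3381 -0.0006]
 [-0.001  -0.0011 -1.    ]]
[ 0.6525 -0.2193  0.1972]
turn [-0.3799  0.429   1.417 ] shift cm [-26.8801  19.5675   3.8876]
```

drive_tool(commands=[[[-0.38,0.43,1.42],[-26.9,19.6,3.9],-1],[[-0.38,0.43,1.42],[-26.9,19.6,3.9],-1],[[-0.38,0.43,1.42],[-26.9,19.6,3.9],-1],[[-0.38,0.43,1.42],[-26.9,19.6,3.9],-1],[[-0.38,0.43,1.42],[-26.9,19.6,3.9],-1],[[-0.38,0.43,1.42],[-26.9,19.6,3.9],-1],[[-0.38,0.43,1.42],[-26.9,19.6,3.9],-1],[[-0.38,0.43,1.42],[-26.9,19.6,3.9],-1],[[-0.38,0.43,1.42],[-26.9,19.6,3.9],-1],[[-0.38,0.43,1.42],[-26.9,19.6,3.9],-1],[[-0.38,0.43,1.42],[-26.9,19.6,3.9],-1],[[-0.38,0.43,1.42],[-26.9,19.6,3.9],-1],[[-0.38,0.43,1.42],[-26.9,19.6,3.9],-1],[[-0.38,0.43,1.42],[-26.9,19.6,3.9],-1],[[-0.38,0.43,1.42],[-26.9,19.6,3.9],-1],[[-0.38,0.43,1.42],[-26.9,19.6,3.9],-1],[[-0.38,0.43,1.42],[-26.9,19.6,3.9],-1],[[-0.38,0.43,1.42],[-26.9,19.6,3.9],-1]])

```text
clock: 6.57
position: [0.6525, -0.2204, 0.2378]
ee_rot: [2.958, -0.346, 0.796]
force: [0.7, -0.5, -5.4]
width: 0.344
gripper_force: 55.0
```

```bash
python3 -c "
from h import *
st();
p,R=ins([.53,-.191,.14],-13,.06);rel(p,R)
W=cams.camera_info('wrist');print(proj(W,[.53,-.191,.14]),-W['R'].T@W['t'])
for n in('wrist','scene','top'):cv2.imwrite(f'pics/g_{n}.png',cams.get_image(n))
im=cv2.imread('pics/g_wrist.png');a=cv2.resize(im,(400,300))
T=cv2.imread('pics/g_top.png')[180:280,360:493];b=cv2.resize(T,(400,300),interpolation=cv2.INTER_CUBIC)
S=cv2.imread('pics/g_scene.png')[190:290,215:348];c=cv2.resize(S,(400,300),interpolation=cv2.INTER_CUBIC)
d=cv2.resize(im[240:480,160:480],(400,300))
cv2.imwrite('pics/m2.png',np.vstack([np.hstack([a,b]),np.hstack([c,d])]))"
```

```text
t 6.5667 J [ 0.2606  0.2803 -0.0068  1.9139 -0.026   0.4224 -1.5284] p [ 0.6525 -0.2204  0.2378] F [ 0.7427 -0.5181 -5.4353] w 0.3443229481378583 g 54.99839723110199
[[ 0.8417 -0.2304  0.4883]
 [-0.2002 -0.9731 -0.1141]
 [ 0.5015 -0.0017 -0.8652]]
turn [ 0.0013 -0.0017 -0.0057] shift cm [-2.0507 -0.1009  3.4958]
[316.786  529.2822] [ 0.6372 -0.2184  0.4116]
```

View pics/m2.png

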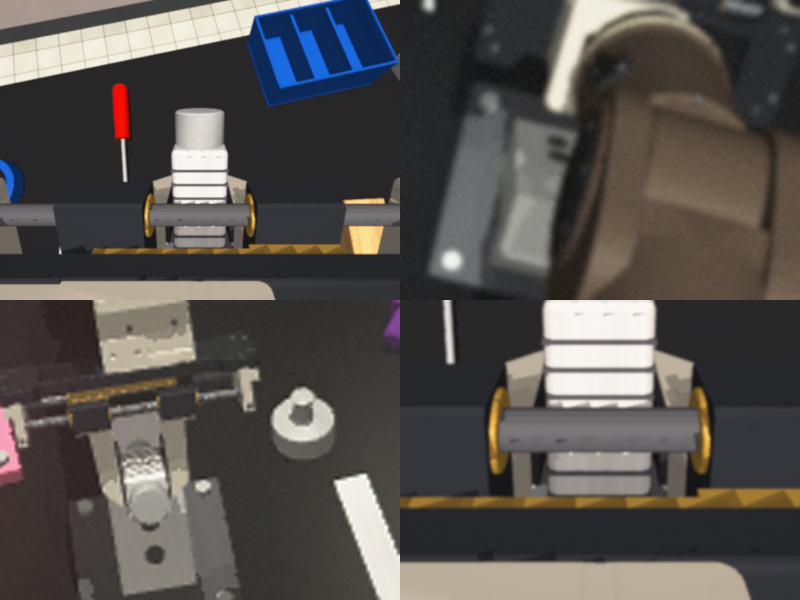

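The wrist and scene views show the gauge held centred, with its no-go face at scene (265.2,258.3). The hand hides the bore. I'll use the seen no-go face to check the camera's bias against the arm.

Run:
```python
from h import *
s,R=st();S=cams.camera_info('scene');T=cams.camera_info('top')
c=s["position"]-R[:,2]*OFF; tip=c+R[:,0]*.0575
print("pred nogo face",tip,proj(S,tip))
# ellipse of no-go face / bore by thresholds
im=cv2.imread('pics/scene1.png');g=cv2.cvtColor(im,cv2.COLOR_BGR2GRAY)
print(g[234:252,252:272])
t=cv2.cvtColor(cv2.imread('pics/top1.png'),cv2.COLOR_BGR2GRAY);print(t[234:250,403:424])
g2=cv2.cvtColor(cv2.imread('pics/g_scene.png'),cv2.COLOR_BGR2GRAY);print(g2[248:268,255:276])
```

```text
t 6.7167 J [ 0.2599  0.2801 -0.0065  1.9143 -0.0259  0.4222 -1.5292] p [ 0.6524 -0.2202  0.2377] F [-0.0261 -0.0357 -4.4369] w 0.34927580115955714 g 54.99840438365936
[[ 0.8416 -0.2308  0.4884]
 [-0.2007 -0.973  -0.1141]
 [ 0.5015 -0.002  -0.8652]]
pred nogo face [ 0.6943 -0.2302  0.2781] [265.4787 257.4018]
[[193 193 193 194 193 193 193 194 193 193 192 191 191 193 193 193 190 189
  194 193]
 [191 193 192 194 193 193 193 194 194 192 191 193 192 192 193 193 189 189
  193 193]
 [192 194 190 192 193 194 193 193 194 194 193 192 190 192 194 191 193 190
  193 191]
 [191 196 192 193 193 192 193 194 195 194 194 193 191 192 194 193 193 189
  192 194]
 [191 194 189 192 193 192 193 193 155 152 170 173 187 191 192 192 192 189
  192 193]
 [190 194 191 192 194 193 156 133 143 145 144 138 142 189 193 193 193 188
  192 194]
 [188 195 193 190 192 164 145 145 146 146 144 143 143 127 188 193 193 187
  190 193]
 [189 192 193 190 175 141 143 145 147 142 144 140 132 126 162 191 193 189
  188 194]
 [189 191 194 189 140 112 135 144 145 143 140 135 132 129 136 189 194 189
  189 195]
 [191 190 193 188 126 110
[... 3246 characters left out ...]
0 125 150 153 153 153 154 155 153 154 154 154 153 139 145 132
  130 132 174]
 [131 133 119 162 141 152 153 153 154 154 153 155 155 154 154 122 132 129
  130 133 134]
 [131 133 133 147 117 142 155 154 155 153 153 150 152 152 123 119 131 128
  130 133 133]
 [133 132 134 130 116 111 138 150 151 152 151 152 153 142 132 130 133 130
  128 130 130]
 [133 130 135 133 131 130 106  93  99 136 115 109  82 127 129 130 130 131
  129 131 131]
 [133 132 133 132 132 132 129  68  60  62  63  62  74 127 129 132 131 129
  128 130 131]
 [134 132 134 133 131 132 130  97  61  57  56  88 126 130 130 130 130 131
  127 131 133]
 [133 132 132 134 132 131 132 130 128 111 126 130 131 129 131 130 131 131
  128 130 131]]
```

Run:
```python
from h import *
S=cams.camera_info('scene');T=cams.camera_info('top')
print(plane(T,(412.8,242),.14),plane(S,(261.4,241.8),.14),plane(S,(261.0,243.),.14),tri([(S,(261.4,241.8)),(T,(412.8,242))]))
print(plane(T,(412.2,227.2),.14-.03),plane(T,(412.7,232.2),.11))
# yaw from both top-view upper edges / screws refined
t=cv2.cvtColor(cv2.imread('pics/top1.png'),cv2.COLOR_BGR2GRAY)
q=[]
for u,v in((389.5,213.5),(434,224),(423,278),(377,267)):
    w=t[int(v)-5:int(v)+6,int(u)-5:int(u)+6].astype(float);w=np.clip(w-150,0,None);yy,xx=np.mgrid[int(v)-5:int(v)+6,int(u)-5:int(u)+6]
    p=((w*xx).sum()/w.sum(),(w*yy).sum()/w.sum());q.append(plane(T,p,.022)[:2]);print(p,q[-1])
d=(q[0]+q[1]-q[2]-q[3]);e=q[0]+q[3]-q[1]-q[2];print(np.degrees(np.arctan2(d[1],d[0])),np.degrees(np.arctan2(e[1],e[0]))-90,sum(q)/4)
```

```text
[ 0.5292 -0.1893  0.14  ] [ 0.528  -0.1912  0.14  ] [ 0.5313 -0.1935  0.14  ] [ 0.5287 -0.1903  0.1403]
[ 0.5654 -0.1932  0.11  ] [ 0.5543 -0.1941  0.11  ]
(np.float64(389.3979057591623), np.float64(213.09371727748692)) [ 0.6109 -0.1537]
(np.float64(433.8847624249044), np.float64(223.91753140360458)) [ 0.5857 -0.2587]
(np.float64(421.7897366030881), np.float64(277.4782016348774)) [ 0.459  -0.2283]
(np.float64(376.7592673353685), np.float64(266.31530745747926)) [ 0.4844 -0.1231]
-13.523892624822892 -13.52044102792486 [ 0.535 -0.191]
```

```bash
python3 -c "
from h import *
p,R=ins([.529,-.190,.14],-13.5,.06);rel(p,R)
p,R=ins([.529,-.190,.14],-13.5,.012);rel(p,R)"
```

```text
turn [-0.0031 -0.0017  0.0014] shift cm [-2.143  -0.0447  3.4387]
turn [-0.0031 -0.0017  0.0014] shift cm [-6.9429 -0.0513  3.4305]
```

drive_tool(commands=[[[-0.003,-0.002,0.001],[-1.5,0,2],-1],[[-0.003,-0.002,0.001],[-2.1,0,3.4],-1],[[-0.003,-0.002,0.001],[-2.1,0,3.4],-1],[[-0.003,-0.002,0.001],[-4,0,3.4],-1],[[-0.003,-0.002,0.001],[-6,0,3.4],-1],[[-0.003,-0.002,0.001],[-6.9,0,3.4],-1],[[-0.003,-0.002,0.001],[-6.9,0,3.4],-1],[[-0.003,-0.002,0.001],[-6.9,0,3.4],-1],[[-0.003,-0.002,0.001],[-6.9,0,3.4],-1]])

```text
clock: 7.47
position: [0.6127, -0.2103, 0.1753]
ee_rot: [2.955, -0.349, 0.796]
force: [-0.0, 0.7, -4.0]
width: 0.342
gripper_force: 55.0
```

```bash
python3 -c "
from h import *
s,_=st()
p,R=ins([.529,-.190,.14],-13.5,.012);rel(p,R)
p,R=ins([.529,-.190,.14],-13.5,-.01);rel(p,R)
S=cams.get_image('scene');cv2.imwrite('pics/s3f.png',S);cv2.imwrite('pics/s3.png',cv2.resize(S[200:290,215:335],None,fx=6.6,fy=6.6,interpolation=cv2.INTER_CUBIC))"
```

```text
t 7.4667 J [ 0.2635  0.2997 -0.0125  2.079  -0.0216  0.2367 -1.5338] p [ 0.6127 -0.2103  0.1753] F [-0.0262  0.7314 -4.0473] w 0.3421651749703077 g 54.99838471412659
[[ 0.8409 -0.233   0.4885]
 [-0.2015 -0.9725 -0.117 ]
 [ 0.5023  0.     -0.8647]]
turn [-0.0002 -0.0027  0.0004] shift cm [-0.2717 -0.0162  0.0833]
turn [-0.0002 -0.0027  0.0004] shift cm [-2.4717 -0.017   0.0774]
```

View pics/s3.png

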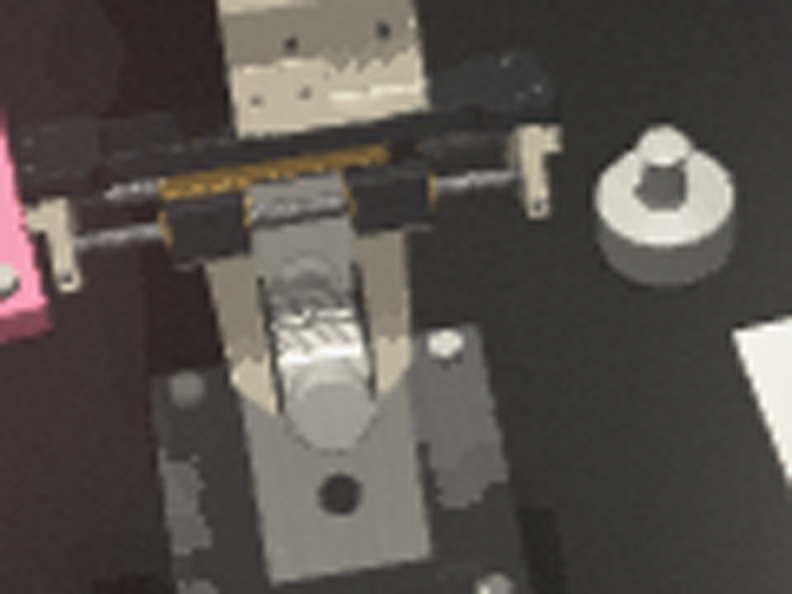

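The view shows the gauge in line with the arm's bore axis (no-go face at about (265,262)). Joint 6 is near its lower limit of 0.12, so I roll the hand slightly about the bore axis to gain margin.

```bash
cat >> h.py <<'E'
def ins(M,psi,d,end="go",roll=0):
    R=rot(psi,30) if end=="go" else rot(psi+180,-30)
    R=R@Ro.from_rotvec([roll,0,0]).as_matrix()
    c=np.array(M)+bn(psi)*(d+(.0775 if end=="go" else .0575))
    return c+R[:,2]*OFF,R
E
python3 -c "
from h import *
for r in(-.12,.12):
  p,R=ins([.529,-.190,.14],-13.5,.012,roll=r);rel(p,R);print(R[:,2])"
```

```text
turn [-0.1203 -0.0026  0.0003] shift cm [-0.2638  0.1464  0.0657]
[ 0.4547 -0.2323 -0.8598]
turn [ 0.1197 -0.0026  0.0006] shift cm [-0.2637 -0.172   0.0658]
[ 0.5106  0.0005 -0.8598]
```

drive_tool(commands=[[[-0.12,-0.002,0],[-0.2,0.15,0.05],-1],[[-0.12,-0.002,0],[-0.2,0.15,0.05],-1],[[-0.12,-0.002,0],[-0.2,0.15,0.05],-1],[[-0.12,-0.002,0],[-0.2,0.15,0.05],-1],[[-0.12,-0.002,0],[-0.2,0.15,0.05],-1],[[-0.12,-0.002,0],[-0.2,0.15,0.05],-1]])

```text
clock: 8.02
position: [0.6098, -0.2107, 0.1726]
ee_rot: [2.847, -0.382, 0.742]
force: [0.1, 0.1, -4.5]
width: 0.344
gripper_force: 55.0
```

```bash
python3 -c "
from h import *
st()
for d in(.012,0,-.04):
  p,R=ins([.529,-.190,.14],-13.5,d,roll=-.12);rel(p,R)"
```

```text
t 8.0167 J [-0.1198  0.3047  0.3482  2.1147  0.1798  0.2276 -1.8154] p [ 0.6098 -0.2107  0.1726] F [ 0.0952  0.0774 -4.4991] w 0.3437916367155777 g 54.99817371368408
[[ 0.8431 -0.2884  0.4539]
 [-0.2016 -0.952  -0.2306]
 [ 0.4986  0.1029 -0.8607]]
turn [-0.0015  0.0015  0.001 ] shift cm [ 0.0956  0.0327 -0.0181]
turn [-0.0015  0.0015  0.001 ] shift cm [-1.1044  0.0315 -0.0162]
turn [-0.0015  0.0015  0.001 ] shift cm [-5.1043  0.0275 -0.0101]
```

drive_tool(commands=[[[-0.001,0.001,0.001],[-0.6,0.03,0],-1],[[-0.001,0.001,0.001],[-1.1,0.03,0],-1],[[-0.001,0.001,0.001],[-1.4,0.03,0],-1],[[-0.001,0.001,0.001],[-1.6,0.03,0],-1],[[-0.001,0.001,0.001],[-1.8,0.03,0],-1],[[-0.001,0.001,0.001],[-1.8,0.03,0],-1]])

```text
clock: 8.52
position: [0.593, -0.208, 0.1629]
ee_rot: [2.845, -0.386, 0.74]
force: [0.4, -0.8, -4.1]
width: 0.344
gripper_force: 55.0
```

```bash
python3 -c "
from h import *
s,R=st();print('Ftool',R.T@(s['force']-[0,0,-4.4]),s['ft_torque'])
for d in(-.02,-.04):
  p,R=ins([.529,-.190,.14],-13.5,d,roll=-.12);rel(p,R)"
```

```text
t 8.5167 J [-0.148   0.2981  0.378   2.1636  0.1988  0.1889 -1.8396] p [ 0.593  -0.208   0.1629] F [ 0.3502 -0.796  -4.114 ] w 0.34429411934583803 g 54.99834179878235
[[ 0.8427 -0.2915  0.4525]
 [-0.2038 -0.9509 -0.233 ]
 [ 0.4982  0.1041 -0.8608]]
Ftool [0.5999 0.6845 0.0978] [ 0.5607  1.0053 -0.0023]
turn [ 0.0012  0.0022 -0.0012] shift cm [-1.146  -0.0941 -0.026 ]
turn [ 0.0012  0.0022 -0.0012] shift cm [-3.146  -0.0917 -0.0216]
```

drive_tool(commands=[[[0.001,0.002,-0.001],[-0.5,-0.08,0],-1],[[0.001,0.002,-0.001],[-1.0,-0.08,0],-1],[[0.001,0.002,-0.001],[-1.5,-0.08,0],-1],[[0.001,0.002,-0.001],[-1.8,-0.08,0],-1],[[0.001,0.002,-0.001],[-1.8,-0.08,0],-1],[[0.001,0.002,-0.001],[-1.8,-0.08,0],-1]])

```text
clock: 9.02
position: [0.5788, -0.203, 0.1542]
ee_rot: [2.845, -0.382, 0.745]
force: [-0.3, 0.0, -4.0]
width: 0.341
gripper_force: 55.0
```

```bash
python3 -c "
from h import *
s,R=st();print('Ftool',R.T@(s['force']-[0,0,-4.4]),s['ft_torque'])
for d in(-.02,-.04):
  p,R=ins([.529,-.190,.14],-13.5,d,roll=-.12);rel(p,R)"
```

```text
t 9.0167 J [-0.1766  0.2932  0.405   2.2097  0.2193  0.1475 -1.8637] p [ 0.5788 -0.203   0.1542] F [-0.279   0.0069 -4.0177] w 0.34111204257843586 g 54.99837934970856
[[ 0.842  -0.2893  0.4554]
 [-0.2014 -0.9516 -0.2321]
 [ 0.5005  0.1037 -0.8595]]
Ftool [-0.045   0.1138 -0.4573] [0.5098 0.9521 0.06  ]
turn [-0.0003 -0.0007  0.0007] shift cm [ 0.5835  0.0602 -0.0176]
turn [-0.0003 -0.0007  0.0007] shift cm [-1.4164  0.0589 -0.0191]
```

```bash
python3 -c "
from h import *
for r in(-.35,.1):
  p,R=ins([.529,-.190,.14],-13.5,-.025,roll=r);rel(p,R)"
```

```text
turn [-0.2303 -0.0008  0.0006] shift cm [ 0.0834  0.3631 -0.0531]
turn [ 0.2197 -0.0006  0.0008] shift cm [ 0.0838 -0.2304 -0.05  ]
```

drive_tool(commands=[[[-0.06,0,0],[0,0.1,0],-1],[[-0.12,0,0],[0,0.18,-0.01],-1],[[-0.18,0,0],[0,0.27,-0.02],-1],[[-0.23,0,0],[0,0.36,-0.05],-1],[[-0.23,0,0],[0,0.36,-0.05],-1]])

```text
clock: 9.43
position: [0.5788, -0.2046, 0.1556]
ee_rot: [2.625, -0.43, 0.654]
force: [-0.6, -4.4, -7.5]
width: 0.346
gripper_force: 55.0
```

```bash
python3 -c "
from h import *
s,R=st();print('Ftool',R.T@(s['force']-[0,0,-4.4]),s['ft_torque'])
for d in(-.025,-.04):
  p,R=ins([.529,-.190,.14],-13.5,d,roll=-.35);rel(p,R)"
```

```text
t 9.4333 J [-0.7323  0.4654  0.9448  2.2202  0.3381  0.1853 -2.1445] p [ 0.5788 -0.2046  0.1556] F [-0.6387 -4.3587 -7.5067] w 0.34579184228059545 g 54.9968147277832
[[ 0.8433 -0.3825  0.3776]
 [-0.1956 -0.8728 -0.4472]
 [ 0.5006  0.3032 -0.8108]]
Ftool [-1.2413  3.1065  4.2269] [ 0.5965  0.8473 -0.1823]
turn [ 0.004 -0.003  0.006] shift cm [-0.0176  0.1847  0.0801]
turn [ 0.004 -0.003  0.006] shift cm [-1.5176  0.1758  0.0756]
```

drive_tool(commands=[[[0,0,0],[-0.3,0.05,0.02],-1],[[0,0,0],[-0.6,0.05,0.02],-1],[[0,0,0],[-0.9,0.05,0.02],-1],[[0,0,0],[-1.1,0.05,0.02],-1],[[0,0,0],[-1.1,0.05,0.02],-1]])

```text
clock: 9.85
position: [0.5675, -0.205, 0.1492]
ee_rot: [2.631, -0.439, 0.654]
force: [-0.3, -0.5, -3.8]
width: 0.344
gripper_force: 55.0
```

```bash
python3 -c "
from h import *
s,R=st();print('Ftool',R.T@(s['force']-[0,0,-4.4]),s['ft_torque'])
for d in(-.04,):
  p,R=ins([.529,-.190,.14],-13.5,d,roll=-.35);rel(p,R)"
```

```text
t 9.85 J [-0.7349  0.4635  0.9517  2.2492  0.3437  0.1587 -2.1545] p [ 0.5675 -0.205   0.1492] F [-0.2649 -0.5205 -3.7518] w 0.34411303506431407 g 54.99841332435608
[[ 0.8418 -0.3864  0.3769]
 [-0.2029 -0.8735 -0.4424]
 [ 0.5002  0.296  -0.8138]]
Ftool [ 0.2068  0.7489 -0.397 ] [ 1.0385  0.9231 -0.0108]
turn [-0.0007  0.0001 -0.0008] shift cm [-0.2562 -0.1001 -0.0382]
```

drive_tool(commands=[[[0,0,0],[-0.15,-0.05,-0.02],-1],[[0,0,0],[-0.25,-0.05,-0.02],-1],[[0,0,0],[-0.35,-0.05,-0.02],-1],[[0,0,0],[-0.35,-0.05,-0.02],-1],[[0,0,0],[-0.35,-0.05,-0.02],-1]])

```text
clock: 10.27
position: [0.5666, -0.204, 0.1487]
ee_rot: [2.629, -0.438, 0.658]
force: [4.4, -3.6, -4.0]
width: 0.346
gripper_force: 55.0
```

```bash
python3 -c "
from h import *
s,R=st();print('Ftool',R.T@(s['force']-[0,0,-4.4]),s['ft_torque'])
for d in(-.04,):
  p,R=ins([.529,-.190,.14],-13.5,d,roll=-.35);rel(p,R)"
```

```text
t 10.2667 J [-0.7425  0.4659  0.9585  2.2549  0.3472  0.1514 -2.1606] p [ 0.5666 -0.204   0.1487] F [ 4.3553 -3.575  -3.9905] w 0.3455792033922376 g 54.99856352806091
[[ 0.8407 -0.3864  0.3794]
 [-0.2014 -0.8735 -0.4433]
 [ 0.5027  0.2962 -0.8121]]
Ftool [4.5874 1.5611 2.9045] [0.2191 0.005  0.1432]
turn [-0.0005 -0.003  -0.0007] shift cm [-0.1305 -0.0336 -0.0025]
```

drive_tool(commands=[[[0,0,0],[-0.15,0,0],-1],[[0,0,0],[-0.3,0,0],-1],[[0,0,0],[-0.3,0,0],-1],[[0,0,0],[-0.3,0,0],-1],[[0,0,0],[-0.3,0,0],-1],[[0,0,0],[-0.3,0,0],-1]])

```text
clock: 10.77
position: [0.5666, -0.2039, 0.1488]
ee_rot: [2.628, -0.438, 0.664]
force: [10.0, -7.7, -0.2]
width: 0.343
gripper_force: 55.0
```

```bash
python3 -c "
from h import *
s,R=st();print('Ftool',R.T@(s['force']-[0,0,-4.4]),s['ft_torque'])
for d in(-.04,):
  p,R=ins([.529,-.190,.14],-13.5,d,roll=-.35);rel(p,R)
S=cams.get_image('scene');a=cv2.resize(S[210:280,225:315],(600,466),interpolation=cv2.INTER_CUBIC)
cv2.imwrite('pics/s4.png',a)"
```

```text
t 10.7667 J [-0.7466  0.4671  0.9636  2.259   0.3519  0.1433 -2.1665] p [ 0.5666 -0.2039  0.1488] F [ 9.9909 -7.655  -0.1679] w 0.3431890523160481 g 55.00160872936249
[[ 0.8387 -0.3868  0.3835]
 [-0.2001 -0.8737 -0.4435]
 [ 0.5066  0.2952 -0.8101]]
Ftool [12.0548  4.0728  3.7977] [-0.7766 -1.133   0.4175]
turn [-0.0013 -0.0075 -0.0015] shift cm [-0.1354 -0.0237  0.0154]
```

View pics/s4.png

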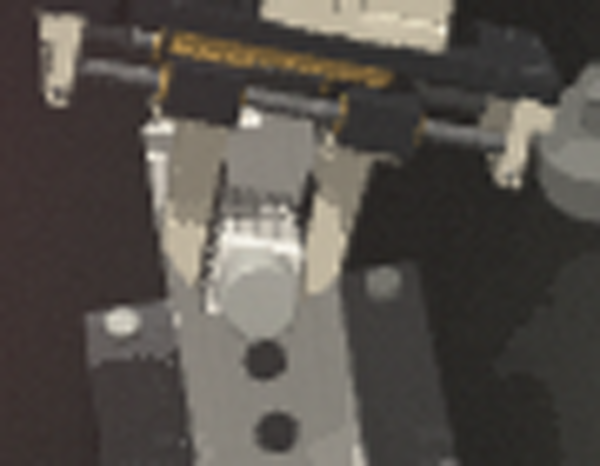

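The view shows the handle sunk to the arm's face with its shoulder against it. At 12 N of push the tool no longer moves, so the go end is home. I now withdraw along the axis.

drive_tool(commands=[[[0,0,0],[0.4,0,0],-1],[[0,0,0],[1.4,0,0],-1],[[0,0,0],[3,0,0],-1],[[0,0,0],[5,0,0],-1],[[0,0,0],[7,0,0],-1],[[0,0,0],[9,0,0],-1],[[0.15,0,0],[11,0,-3],-1],[[0.35,0,0],[11,0,-7],-1],[[0.35,0,0],[11,0,-9],-1],[[0.35,0,0],[11,0,-9],-1],[[0.35,0,0],[11,0,-9],-1],[[0.35,0,0],[11,0,-9],-1]])

```text
clock: 11.82
position: [0.6204, -0.1876, 0.2747]
ee_rot: [2.954, -0.356, 0.792]
force: [0.6, -0.6, -5.1]
width: 0.346
gripper_force: 55.0
```

```bash
python3 -c "
from h import *
s,R=st()
p,R=ins([.529,-.190,.14],-13.5,.06,'nogo');print(p)
rel([.6,-.2,.3],rot(77));rel(p+[0,0,.06],R)"
```

```text
t 11.8167 J [-0.1103  0.1681  0.3604  1.975  -0.1141  0.487  -1.4946] p [ 0.6204 -0.1876  0.2747] F [ 0.5676 -0.6192 -5.0636] w 0.3462256955846581 g 54.99823808670044
[[ 0.8411 -0.2379  0.4858]
 [-0.2057 -0.9713 -0.1195]
 [ 0.5003  0.0005 -0.8659]]
[ 0.6344 -0.2153  0.1872]
turn [ 0.4145 -0.4082 -1.5443] shift cm [-0.1915  1.6945 -3.0364]
turn [-0.0005 -0.0043  3.1379] shift cm [0.3775 2.3599 3.3871]
```

drive_tool(commands=[[[0,0,-0.4],[0.4,2.4,0],-1],[[0,0,-0.8],[0.4,2.4,0],-1],[[0,0,-1.2],[0.4,2.4,0],-1],[[0,0,-1.6],[0.4,2.4,0],-1],[[0,0,-1.6],[0.4,2.4,0],-1],[[0,0,-1.6],[0.4,2.4,0],-1],[[0,0,-1.6],[0.4,2.4,0],-1],[[0,0,-1.6],[0.4,2.4,0],-1],[[0,0,-1.6],[0.4,2.4,0],-1],[[0,0,-1.6],[0.4,2.4,0],-1],[[0,0,-1.6],[0.4,2.4,0],-1],[[0,0,-1.6],[0.4,2.4,0],-1],[[0,0,-1.6],[0.4,2.4,0],-1],[[0,0,-1.6],[0.4,2.4,0],-1]])

```text
clock: 12.98
position: [0.6191, -0.2077, 0.2732]
ee_rot: [2.085, 1.708, 0.432]
force: [0.1, 0.3, -3.8]
width: 0.344
gripper_force: 55.0
```

```bash
python3 -c "
from h import *
s,R=st()
p,R=ins([.529,-.190,.14],-13.5,.06,'nogo');rel(p+[0,0,.06],R)"
```

```text
t 12.9833 J [ 0.2225  0.1859  0.0252  1.9397 -0.0201  0.4973  0.0626] p [ 0.6191 -0.2077  0.2732] F [ 0.1274  0.3117 -3.775 ] w 0.3435578307808426 g 54.996580481529236
[[ 0.202   0.8525  0.4821]
 [ 0.9792 -0.1665 -0.116 ]
 [-0.0186  0.4955 -0.8684]]
turn [-0.0038 -0.0036 -1.5336] shift cm [-0.392   0.1433  3.0846]
```

drive_tool(commands=[[[0,0,-0.5],[-0.4,0.15,0],-1],[[0,0,-1],[-0.4,0.15,0],-1],[[-0.004,-0.004,-1.53],[-0.4,0.15,1],-1],[[-0.004,-0.004,-1.53],[-0.4,0.15,3],-1],[[-0.004,-0.004,-1.53],[-0.4,0.15,3],-1],[[-0.004,-0.004,-1.53],[-0.4,0.15,3],-1],[[-0.004,-0.004,-1.53],[-0.4,0.15,3],-1],[[-0.004,-0.004,-1.53],[-0.4,0.15,3],-1],[[-0.004,-0.004,-1.53],[-0.4,0.15,3],-1],[[-0.004,-0.004,-1.53],[-0.4,0.15,3],-1],[[-0.004,-0.004,-1.53],[-0.4,0.15,3],-1],[[-0.004,-0.004,-1.53],[-0.4,0.15,3],-1],[[-0.004,-0.004,-1.53],[-0.4,0.15,3],-1],[[-0.004,-0.004,-1.53],[-0.4,0.15,3],-1],[[-0.004,-0.004,-1.53],[-0.4,0.15,3],-1]])

```text
clock: 14.23
position: [0.6343, -0.2161, 0.2496]
ee_rot: [0.326, 2.597, -0.077]
force: [0.3, 0.3, -4.3]
width: 0.343
gripper_force: 55.0
```

```bash
python3 -c "
from h import *
s,R=st()
for d in(.05,.01):
  p,R=ins([.529,-.190,.14],-13.5,d,'nogo');rel(p,R)"
```

```text
t 14.2333 J [ 0.5175  0.2602 -0.3201  1.9208  0.1922  0.452   1.3994] p [ 0.6343 -0.2161  0.2496] F [ 0.2736  0.3457 -4.3138] w 0.3427358261249336 g 54.99822199344635
[[-0.8371  0.2454  0.489 ]
 [ 0.216   0.9694 -0.1167]
 [-0.5026  0.0079 -0.8645]]
turn [ 0.0007  0.0031 -0.0146] shift cm [4.1428 0.0193 5.3826]
turn [ 0.0007  0.0031 -0.0146] shift cm [ 8.1423 -0.0392  5.3702]
```

drive_tool(commands=[[[0,0.003,-0.014],[1.5,0,2],-1],[[0,0.003,-0.014],[3,0,4],-1],[[0,0.003,-0.014],[4.1,0,5.4],-1],[[0,0.003,-0.014],[4.1,0,5.4],-1],[[0,0.003,-0.014],[6,0,5.4],-1],[[0,0.003,-0.014],[7.5,0,5.4],-1],[[0,0.003,-0.014],[8.1,0,5.4],-1],[[0,0.003,-0.014],[8.1,0,5.4],-1],[[0,0.003,-0.014],[8.1,0,5.4],-1]])

```text
clock: 14.98
position: [0.5943, -0.2063, 0.165]
ee_rot: [0.304, 2.598, -0.084]
force: [0.1, -0.2, -3.9]
width: 0.345
gripper_force: 55.0
```

```bash
python3 -c "
from h import *
s,R=st();print(s['ft_torque'])
for d in(.01,.0015):
  p,R=ins([.529,-.190,.14],-13.5,d,'nogo');rel(p,R)"
```

```text
t 14.9833 J [ 0.4382  0.3013 -0.2227  2.1192  0.3029  0.208   1.3005] p [ 0.5943 -0.2063  0.165 ] F [ 0.0736 -0.1631 -3.9213] w 0.3451615116207175 g 54.99839186668396
[[-0.8404  0.2313  0.4901]
 [ 0.1993  0.9729 -0.1174]
 [-0.504  -0.0009 -0.8637]]
[0.3196 0.8936 0.0973]
turn [0.0003 0.0046 0.0024] shift cm [0.3302 0.057  0.1304]
turn [0.0003 0.0046 0.0024] shift cm [1.1802 0.059  0.1265]
```

drive_tool(commands=[[[0,0.004,0.002],[0.3,0.05,0.12],-1],[[0,0.004,0.002],[0.6,0.05,0.12],-1],[[0,0.004,0.002],[0.9,0.05,0.12],-1],[[0,0.004,0.002],[1.1,0.05,0.12],-1],[[0,0.004,0.002],[1.25,0.05,0.12],-1],[[0,0.004,0.002],[1.4,0.05,0.12],-1],[[0,0.004,0.002],[1.4,0.05,0.12],-1],[[0,0.004,0.002],[1.4,0.05,0.12],-1]])

```text
clock: 15.65
position: [0.5843, -0.2037, 0.1576]
ee_rot: [0.306, 2.599, -0.083]
force: [5.7, -1.9, -3.2]
width: 0.343
gripper_force: 55.0
```

```bash
python3 -c "
from h import *
s,R=st();print('Ftool',R.T@(s['force']-[0,0,-4.4]),s['ft_torque'])
for d in(.0015,):
  p,R=ins([.529,-.190,.14],-13.5,d,'nogo');rel(p,R)"
```

```text
t 15.65 J [ 0.4263  0.2978 -0.2072  2.1498  0.3143  0.1804  1.286 ] p [ 0.5843 -0.2037  0.1576] F [ 5.7157 -1.8633 -3.208 ] w 0.34309299932992804 g 54.997857213020325
[[-0.8405  0.2325  0.4894]
 [ 0.2009  0.9726 -0.117 ]
 [-0.5032  0.     -0.8642]]
Ftool [-5.7781 -0.4834  1.9854] [-0.1348 -0.3857 -0.0641]
turn [0.0005 0.0037 0.0008] shift cm [-0.0902  0.0371  0.0056]
```

drive_tool(commands=[[[0,0.003,0],[0.15,0.02,0],-1],[[0,0.003,0],[0.3,0.02,0],-1],[[0,0.003,0],[0.4,0.02,0],-1],[[0,0.003,0],[0.4,0.02,0],-1],[[0,0.003,0],[0.4,0.02,0],-1],[[0,0.003,0],[0.4,0.02,0],-1],[[0,0.003,0],[0.4,0.02,0],-1],[[0,0.003,0],[0.4,0.02,0],-1],[[0,0.003,0],[0.4,0.02,0],-1],[[0,0.003,0],[0.4,0.02,0],-1],[[0,0.003,0],[0.4,0.02,0],-1],[[0,0.003,0],[0.4,0.02,0],-1],[[0,0.003,0],[0.4,0.02,0],-1],[[0,0.003,0],[0.4,0.02,0],-1],[[0,0.003,0],[0.4,0.02,0],-1],[[0,0.003,0],[0.4,0.02,0],-1],[[0,0.003,0],[0.4,0.02,0],-1]])

```text
clock: 17.07
position: [0.5841, -0.2035, 0.1579]
ee_rot: [0.306, 2.595, -0.083]
force: [14.9, -5.3, -3.8]
width: 0.348
gripper_force: 55.0
```

```bash
python3 -c "
from h import *
s,R=st();print('Ftool',R.T@(s['force']-[0,0,-4.4]),s['ft_torque'])
for d in(.0015,):
  p,R=ins([.529,-.190,.14],-13.5,d,'nogo');rel(p,R)
S=cams.get_image('scene');a=cv2.resize(S[210:280,225:315],(600,466),interpolation=cv2.INTER_CUBIC)
cv2.imwrite('pics/s5.png',a)"
```

```text
t 17.0667 J [ 0.4248  0.2964 -0.205   2.1531  0.3164  0.1748  1.2837] p [ 0.5841 -0.2035  0.1579] F [14.8563 -5.318  -3.7591] w 0.34832475804428054 g 54.9995756149292
[[-0.8388  0.2325  0.4924]
 [ 0.2006  0.9726 -0.1174]
 [-0.5062  0.0003 -0.8624]]
Ftool [-13.8523  -1.7185   7.3867] [-0.8574 -2.032  -0.1671]
turn [0.0008 0.0072 0.0007] shift cm [-0.092   0.0293  0.0433]
```

View pics/s5.png

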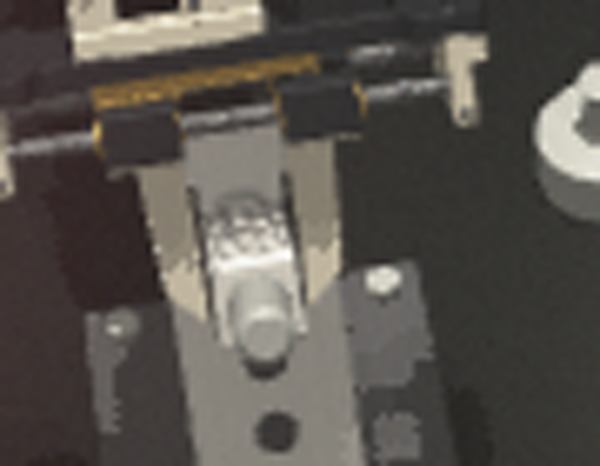

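The view shows the gauge reversed, slim end outward at (264,260), with the no-go face against the mouth. It stayed put under 14 N for over a second, so it does not enter. I now retract and return to the mat.

drive_tool(commands=[[[0,0,0],[-0.5,0,0],-1],[[0,0,0],[-2,0,0],-1],[[0,0,0],[-4,0,0],-1],[[0,0,0],[-6,0,0],-1],[[0,0,0],[-8,0,-2],-1],[[0,0,0],[-9,0,-6],-1],[[0,0,0],[-9,0,-10],-1],[[0,0,0],[-9,0,-10],-1],[[0,0,0],[-9,0,-10],-1],[[0,0,0],[-9,0,-10],-1]])

```text
clock: 17.95
position: [0.6055, -0.2089, 0.2842]
ee_rot: [0.308, 2.608, -0.082]
force: [-0.1, 0.4, -5.7]
width: 0.347
gripper_force: 55.0
```

```bash
python3 -c "
from h import *
s,R=st()
rel([.535,.185,.26],rot(123.4))"
```

```text
t 17.95 J [ 0.5813  0.1842 -0.3774  1.9223  0.1417  0.5331  1.4599] p [ 0.6055 -0.2089  0.2842] F [-0.086   0.3713 -5.7495] w 0.3473883853020269 g 54.998366832733154
[[-0.845   0.2332  0.4812]
 [ 0.2024  0.9724 -0.1158]
 [-0.495  -0.0005 -0.8689]]
turn [0.1943 0.4931 0.7354] shift cm [15.1248 36.6663 -5.8562]
```

drive_tool(commands=[[[0.194,0.493,0.735],[15.1,36.7,-5.9],-1],[[0.194,0.493,0.735],[15.1,36.7,-5.9],-1],[[0.194,0.493,0.735],[15.1,36.7,-5.9],-1],[[0.194,0.493,0.735],[15.1,36.7,-5.9],-1],[[0.194,0.493,0.735],[15.1,36.7,-5.9],-1],[[0.194,0.493,0.735],[15.1,36.7,-5.9],-1],[[0.194,0.493,0.735],[15.1,36.7,-5.9],-1],[[0.194,0.493,0.735],[15.1,36.7,-5.9],-1],[[0.194,0.493,0.735],[15.1,36.7,-5.9],-1],[[0.194,0.493,0.735],[15.1,36.7,-5.9],-1],[[0.194,0.493,0.735],[15.1,36.7,-5.9],-1],[[0.194,0.493,0.735],[15.1,36.7,-5.9],-1],[[0.194,0.493,0.735],[15.1,36.7,-5.9],-1],[[0.194,0.493,0.735],[15.1,36.7,-5.9],-1],[[0.194,0.493,0.735],[15.1,36.7,-5.9],-1],[[0.194,0.493,0.735],[15.1,36.7,-5.9],-1]])

```text
clock: 19.28
position: [0.5362, 0.1841, 0.2611]
ee_rot: [1.49, 2.764, 0.0]
force: [-0.1, -0.4, -4.3]
width: 0.345
gripper_force: 55.0
```

```bash
python3 -c "
from h import *
s,R=st()
rel([.535,.185,.03],rot(123.4))"
```

```text
t 19.2833 J [-0.1344  0.346  -0.3921  1.6437  0.1423  1.1788  0.022 ] p [0.5362 0.1841 0.2611] F [-0.0991 -0.383  -4.3221] w 0.34470076947880174 g 54.99828279018402
[[-0.5496  0.8354  0.0016]
 [ 0.8354  0.5496 -0.0007]
 [-0.0015  0.001  -1.    ]]
turn [ 0.001   0.0015 -0.001 ] shift cm [ 0.1754 -0.0739 23.1102]
```

drive_tool(commands=[[[0,0.001,0],[0,0,4],-1],[[0,0.001,0],[0,0,8],-1],[[0,0.001,0],[0,0,12],-1],[[0,0.001,0],[0,0,16],-1],[[0,0.001,0],[0,0,19],-1],[[0,0.001,0],[0,0,21.5],-1],[[0,0.001,0],[0,0,23],-1],[[0,0.001,0],[0,0,23.1],-1],[[0,0.001,0],[0,0,23.1],-1],[[0,0.001,0],[0,0,23.1],-1]])

```text
clock: 20.12
position: [0.5373, 0.1855, 0.0317]
ee_rot: [1.488, 2.765, 0.004]
force: [1.0, -0.1, -3.9]
width: 0.346
gripper_force: 55.0
```

```bash
python3 -c "
from h import *
s,R=st()
p=s['position'].copy();p[2]=.0072;rel(p,rot(123.4))"
```

```text
t 20.1167 J [-0.1957  0.5996 -0.3248  1.8878  0.285   0.6957 -0.1041] p [0.5373 0.1855 0.0317] F [ 0.9506 -0.0767 -3.8774] w 0.34625803530869237 g 54.998087882995605
[[-0.5508  0.8346  0.0031]
 [ 0.8346  0.5508  0.0014]
 [-0.0005  0.0033 -1.    ]]
turn [0.0033 0.0005 0.0004] shift cm [ 0.0013 -0.0081  2.4457]
```

drive_tool(commands=[[[0.003,0,0],[0,0,1],-1],[[0.003,0,0],[0,0,1.7],-1],[[0.003,0,0],[0,0,2.1],-1],[[0.003,0,0],[0,0,2.3],-1],[[0.003,0,0],[0,0,2.45],-1],[[0.003,0,0],[0,0,2.5],-1],[[0.003,0,0],[0,0,2.5],-1],[[0.003,0,0],[0,0,2.5],-1]])

```text
clock: 20.78
position: [0.536, 0.1853, 0.0067]
ee_rot: [-1.488, -2.767, 0.003]
force: [-6.9, -2.7, 12.1]
width: 0.342
gripper_force: 55.0
```

Force shows it is resting on the mat, so I release and back off.

drive_tool(commands=[[[0,0,0],[0,0,-0.05],-0.1],[[0,0,0],[0,0,-0.05],0.2],[[0,0,0],[0,0,-0.05],1],[[0,0,0],[0,0,-0.05],1],[[0,0,0],[0,0,-0.05],1],[[0,0,0],[0,0,-0.05],1],[[0,0,0],[0,0,-0.05],1],[[0,0,0],[0,0,-2],1],[[0,0,0],[0,0,-5],1],[[0,0,0],[0,0,-9],1],[[0,0,0],[0,0,-13],1],[[0,0,0],[0,0,-17],1],[[0,0,0],[0,0,-20],1],[[0,0,0],[0,0,-20],1],[[0,0,0],[0,0,-20],1],[[0,0,0],[0,0,-20],1],[[0,0,0],[0,0,-20],1]])

```text
clock: 22.2
position: [0.5356, 0.1852, 0.204]
ee_rot: [-1.487, -2.765, 0.005]
force: [-0.6, -0.4, 0.6]
width: 1.001
gripper_force: 0.0
```

```bash
python3 -c "
from h import *
s,R=st()
a=cams.get_image('scene');b=cams.get_image('wrist')
cv2.imwrite('pics/end.png',np.hstack([cv2.resize(a[130:370,130:450],(400,300)),cv2.resize(b,(400,300))]))"
```

```text
t 22.2 J [-0.1398  0.3969 -0.3914  1.7194  0.1695  1.0629 -0.003 ] p [0.5356 0.1852 0.204 ] F [-0.6161 -0.3781  0.5786] w 1.0012032224235683 g 0.0
[[-0.5515  0.8342 -0.0036]
 [ 0.8342  0.5515 -0.0019]
 [ 0.0003 -0.004  -1.    ]]
```

View pics/end.png

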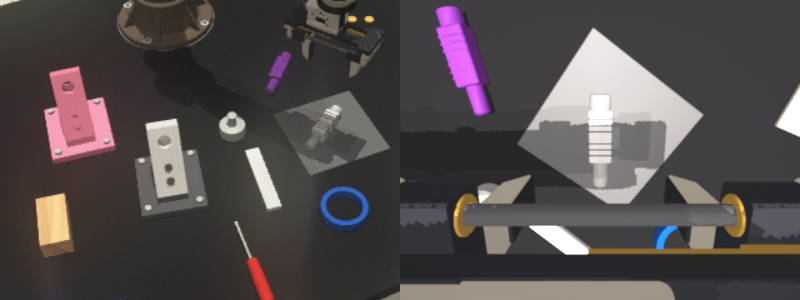

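The gauge lies flat on the mat, free of the gripper, and the bystanders are where they were.

```bash
python3 -c "
from cell import job
print(job.sign_off())"
```

```text
the job is handed in; nothing more can be done
None
```

The job is handed in: the go end went fully home, the no-go end was pressed squarely on the bore's mouth for about a second without entering, and the gauge lies flat on the mat, released, after about 22 s on the robot's clock.

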